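# Clamp up a knife handle in the F-clamp

### The arm

A 6-joint arm with a two-finger parallel gripper is mounted at the origin on the work surface. World frame = base frame: x ahead of the robot, y to its left, z up, the work surface at z = 0. Lengths are in mm, angles in rad, forces in N, time in s.
With the tool pointing down it reaches from about 350 to 875 mm from the base axis. Payload 4.2 kg.
Tool frame: the origin (TCP) lies midway between the tips of the shut fingers; the grasp point (between the pads) lies 19 mm behind it; z points along the fingers, y is the line along which they close (so a half turn about z gives the same grasp; the last joint's range is limited). The gripper opens to 85 mm and grips with 20 to 120 N. Pads are 22 mm wide; open, the fingers measure 114 mm over their backs; the gripper's body (76 mm by 85 mm) begins 54 mm behind the grasp point. The pads swing forward as they close: fully open they stand 13 mm farther back than shut.
Start: joints at [-0.933, 0.385, 0.008, 0, -1.194, -0.259], TCP at [231.142, -580.666, 231.312] pointing down, gripper open.
Joint ranges: [-3.14, 3.14], [-1.21, 2.06], [-1.07, 1.41], [-3.16, 2.05], [-2.99, -0.16], [-3.1, 3.1]. Speed limits (rad/s): [2.79, 2.79, 3.14, 3.14, 3.14, 3.14].

### API

Orientations are given as a unit quaternion [x, y, z, w].
In Python, from bench import read_state, get_image, job_done gives the robot as it stands.
- The arm moves only by the shell command python3 -m jog 'ROWS'. ROWS is JSON, a list of rows, each a list of 3 entries, a list of its own where there are three numbers: the shift along the world's x, y, z scaled (see below), then the turn, a rotation vector about the world's x, y, z scaled (see below), then the gripper's target within -1 to 1 (shut at 1, half-way at 0, fully open at -1). In form: [[[x, y, z], [wx, wy, wz], claw], ...]. A call has 1 to 20 rows; each row is the pose to reach, as a shift and turn from the pose commanded when the call began; what a row does not reach only later rows make up. The controller multiplies each number of a shift by 10 cm and each number of a turn by 120 degrees. A row lasts 1/10 s, in which the tool goes at most 50 mm and 8.59 degrees, less where a joint would pass 70% of its speed; a pose out of reach is approached as far as the arm can. A call with a number of a shift or a turn outside -1 to 1 is refused whole. A call with a gripper value outside its range is refused whole. The fingers move at their own pace and stop on an object; the grip force is fixed at half the most. Time passes only in rows, so rows that repeat a pose let the fingers close. It gives the time, the measured TCP pose, the force, the opening and the grip force at its end, in the units of the state.
- read_state(): the state, without advancing time (a new reading comes with each control period).
- get_image(name): name is "scene" or "top" or "wrist"; returns a dict with "frame" (400x640x3 uint8, red, green, blue), "range_z" (400x640 float32, mm along the optical axis (not along the pixel's ray), 0 where there is no reading), "fx", "fy", "cx", "cy" (pixels), "distortion" ([k1, k2, p1, p2, k3] as OpenCV has them; the pictures are not rectified), "R" (3x3) and "t" (3): a world point X has camera coordinates R X + t. Camera axes: x right, y down, z forward; pixel columns grow to the right and rows downward; lengths in mm; the calibration is good to about 2 mm. A picture is of the moment at which its call begins.
- job_done(): hands the job in; it is judged then, once.
The state is a dict: "clock": time; "joints": joint angles; "joint_vel": joint speeds; "joint_efforts": joint torques, N m; "position": TCP position; "ee_rot": TCP orientation; "contact_force": force on the tool from outside, world axes, zero at the start; "wrist_torque": the same for the moment, N m; "gripper_width": finger opening in mm; "grasp_force": force on a finger pad.
Only numpy, scipy, OpenCV 4.12 (cv2) and the standard library are available. Lean on these libraries where they do the work, as an engineer would, in place of code of your own. Each camera call takes 0.05 s, during which the arm holds its last target. There are 200 camera calls.

### The job

Clamp up the knife that lies under the open F-clamp: press the sliding jaw down its bar at the shoulder close to the bar, lightly and without forcing it (under 45 N), until the pad is on the handle scale and the jaw tilts up and binds. Only then turn the wooden handle clockwise until the knife is held snugly, with about 70 N of squeeze; over 110 N crushes the wood. Let go, and leave the knife where it lies and the neighbouring clamp and everything else alone.

Things in the scene. Friction and masses are not known exactly. Their poses are not given: they have to be found in the camera images.
- clamp: The F-clamp to work, upright on a plywood board on the bench; its jaw is still up, clear of the knife. Origin: on the bench, straight under the screw's axis; x runs level from there to the bar, z up. Board 18 mm thick, x -72 to 162, y +-65 mm. Fixed jaw and wooden bed, top at z = 40 mm, carry the knife.
- bar_top (a point): Middle of the top of the clamp's steel bar, 180 mm above the bench. The bar is 28 mm thick along the clamp's x and 12 mm across; its middle is 110 mm from the screw's axis.
- jaw_slide (a joint): How far the sliding jaw is down the bar (m); 0.003 to 0.017 as found. The pad meets the knife at about 0.029 (jaw sagging) and the jaw is bound at about 0.040; both up to 1.5 mm more or less, as the screw stands. It slides under 3 to 9 N at 20 mm/s if pressed close to the bar; pressed at its screw end or on the handle it jams.
- jaw_tilt (a joint): Tilt of the sliding jaw in its play on the bar (rad). About -0.05: the screw's end sags, as found. +0.05: the screw's end is lifted by the work and the jaw binds; about 0.06 at 70 N of squeeze. Once the pad is on the knife, pressing on at the shoulder sends the shoulder down about 7 mm more while the jaw tips over; then it stops hard: 12 to 15 N is plenty.
- jaw_shoulder (a point): Middle of the flat top of the sliding jaw's shoulder, where to press it down: 38 mm from the bar's middle towards the screw (24 mm clear of the bar), 72 mm from the screw's axis, 28 mm wide, flat for 15 mm either way along x. x points to the bar. 155 to 171 mm above the bench as found, about 138 mm (1.5 more or less) when bound. The handle beside it ends 57 mm higher.
- handle_grip (a point): On the screw's axis, 27 mm below the top of its turned, smooth wooden handle (30 mm across, 60 mm long, from 33 mm below to 27 mm above this point; the jaw's boss is 51 mm below, its shoulder 30 mm below at the side). z along the handle, up; it leans by the jaw's tilt towards the bar: turn it about that axis.
- screw (a joint): Angle of the screw (rad), grows clockwise seen from above, 0.64 mm a rad; -2 to 0.5 as found, up to 18; stays where left. With the pad on the knife the handle keeps its height and the jaw is lifted. With the jaw bound each rad adds about 20 N, after up to 0.5 rad of slack. Stiffer with load, roughly 0.4 N m at 70 N: there a light 20 N grip slips on it.
- pad: Steel pad at the foot of the screw, 26 mm across, 9 mm thick. Origin: middle of its underside, which bears on the knife.
- knife: The knife to clamp, loose: steel blank between two dark wooden handle scales, flat on the bed, the middle of its handle under the screw, blade along -y. Handle 112 x 27 mm, 22 mm thick. Origin: middle of the handle's underside, 40 mm above the bench; the pad bears on its top, 22 mm higher.
- clamp2: The neighbour: an equal clamp already tight on its own knife (jaw down, no gap under its pad), fixed in every part. Origin and axes as for the first; handle top 198 mm above the bench. Not to be touched.
- brush: Flat brush, red handle, lying; 160 x 40 x 12 mm. Bystander.
- glue_bottle: White bottle, standing, 54 mm across, 130 mm tall. Bystander.
- tin: Closed tin, 80 mm across, 85 mm tall. Bystander.
- sanding_block: Cork sanding block, 95 x 45 x 27 mm. Bystander.
- spare_scale_a: Spare handle scale, 112 x 27 x 10 mm. Bystander.
- spare_scale_b: Spare handle scale, 112 x 27 x 10 mm. Bystander.

How it is judged:
By the outcome, as a careful person would: the job done as asked, in the order asked, and still so for the second after the job is handed in, with the robot touching nothing.
It also fails if it takes over 59 s, if anything falls off the work surface, if the arm or the gripper's body presses on something with over 40 N, if the wrist force passes 120 N, or if a joint passes its speed limit or range.

## Working session

There is one attempt and no reset: what is moved stays moved. The work goes in short steps, Python scripts to look and compute and a shell command to move; the robot and the scene stay as the last step left them, time stands still between calls to the robot, and variables do not carry over. Pictures are saved under pics/ and viewed, at most 10 in all, crops included, and the job is handed in when it is done.

```bash
mkdir -p pics
cat > h.py <<'E'
import numpy as np, cv2
from bench import read_state, get_image, job_done
def grab(n,tag):
    im=get_image(n); cv2.imwrite(f'pics/{tag}.png',im['frame'][:,:,::-1]); np.savez(f'{tag}.npz',**im); return im
def cloud(im):
    K=np.array([[im['fx'],0,im['cx']],[0,im['fy'],im['cy']],[0,0,1.]])
    v,u=np.mgrid[0:400,0:640]; p=np.stack([u,v],-1).reshape(-1,1,2).astype(float)
    n=cv2.undistortPoints(p,K,np.array(im['distortion'],float))[:,0]
    z=im['range_z'].reshape(-1,1).astype(float)
    X=(np.hstack([n*z,z])-np.array(im['t']).ravel())@np.array(im['R'])
    X[z[:,0]==0]=np.nan
    return X.reshape(400,640,3)
E
python3 - <<'E'
from h import *
a=grab('scene','s0');b=grab('top','t0')
print(read_state())
for i in(a,b): print(i['R'],i['t'],i['fx'])
E
```

```text
{'clock': 0.1, 'joints': array([-9.33447310e-01,  3.85473243e-01,  6.75753796e-03, -4.48056902e-04,
       -1.19396841e+00, -2.58575419e-01]), 'joint_vel': array([-0.00070904, -0.00174933,  0.0027684 ,  0.0016737 ,  0.00114036,
        0.00205808]), 'joint_efforts': array([ 2.32318635e-04, -3.93318629e+01,  1.88928723e+01,  4.19795439e+00,
       -2.60478249e-03,  9.11639916e-06]), 'position': array([ 230.92847951, -580.2164342 ,  230.3309532 ]), 'ee_rot': array([-1.88175449e-01,  9.82134953e-01,  9.40953751e-04, -2.21142914e-04]), 'contact_force': array([ 0.29717554,  0.39768549, -0.04244264]), 'wrist_torque': array([0.01978119, 0.00249469, 0.01822107]), 'grasp_force': 0.0, 'gripper_width': 85.4897939645165}
[[-0.09775542  0.99507916 -0.0161664 ]
 [ 0.60127528  0.04610871 -0.79771049]
 [-0.79303967 -0.08770098 -0.60282387]] [  46.50543962 -186.1360343  1474.58770445] 399.89140915780354
[[ 0.02838234 -0.99942532 -0.01853293]
 [-0.98456514 -0.02474747 -0.17326008]
 [ 0.17270186  0.0231644  -0.98470172]] [  14.74847279  504.66407216 1266.62682244] 365.01041761800286
```

View pics/s0.png

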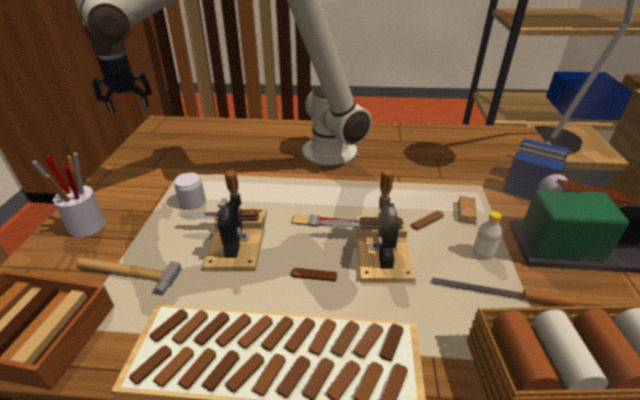

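View pics/t0.png

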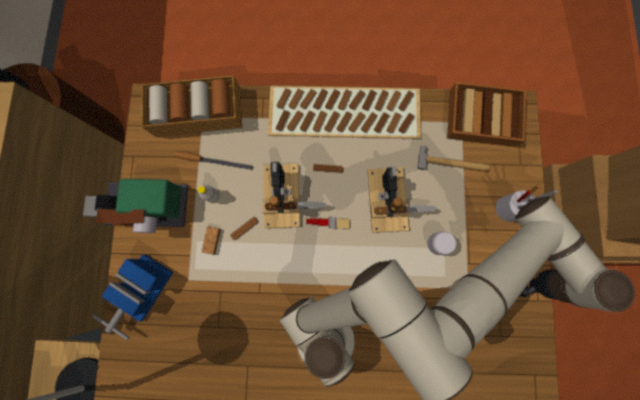

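The scene view shows two clamps: one around (235,220), one around (387,220), bars away from the robot and handles towards it. Next I measure heights and enlarge both to see which is open.

Run:
```python
from h import *
a=dict(np.load('s0.npz'));b=dict(np.load('t0.npz'))
A=cv2.imread('pics/s0.png');B=cv2.imread('pics/t0.png')
c=lambda I,u,v:cv2.resize(I[v:v+110,u:u+80],(400,550),interpolation=cv2.INTER_CUBIC)
cv2.imwrite('pics/c1.png',np.hstack([c(A,195,165),c(A,348,165)]))
c=lambda I,u,v:cv2.resize(I[v:v+85,u:u+60],(400,566),interpolation=cv2.INTER_CUBIC)
cv2.imwrite('pics/c2.png',np.hstack([c(B,255,152),c(B,362,155)]))
for n,i in(('s',a),('t',b)):
    P=cloud(i).reshape(-1,3)
    for nm,lo,hi in(('L+',50,250),('R-',-350,-50)):
        m=(P[:,0]>350)&(P[:,0]<750)&(P[:,1]>lo)&(P[:,1]<hi)&(P[:,2]>50)&(P[:,2]<260)
        Q=P[m]
        print(n,nm,len(Q))
        for z0 in range(60,240,10):
            q=Q[(Q[:,2]>=z0)&(Q[:,2]<z0+10)]
            if len(q)>2: print(z0,len(q),q.mean(0).round(),q.min(0).round(),q.max(0).round())
```

```text
s L+ 1626
60 151 [481. 161.  62.] [448. 119.  60.] [589. 229.  69.]
70 18 [573. 181.  75.] [465. 162.  71.] [588. 190.  79.]
80 13 [469. 167.  84.] [460. 164.  81.] [477. 170.  89.]
90 54 [582. 180.  95.] [463. 166.  90.] [600. 199. 100.]
100 61 [576. 179. 105.] [468. 163. 100.] [600. 200. 110.]
110 70 [574. 178. 115.] [467. 162. 110.] [601. 200. 120.]
120 81 [569. 178. 125.] [461. 162. 120.] [599. 201. 130.]
130 123 [531. 177. 136.] [451. 163. 130.] [598. 200. 140.]
140 95 [557. 178. 145.] [464. 165. 140.] [598. 199. 150.]
150 162 [545. 178. 157.] [461. 164. 150.] [598. 200. 160.]
160 154 [551. 179. 163.] [454. 161. 160.] [596. 198. 170.]
170 118 [537. 179. 176.] [457. 160. 170.] [588. 194. 180.]
180 54 [493. 177. 184.] [463. 161. 180.] [586. 189. 189.]
190 41 [470. 173. 195.] [460. 161. 190.] [475. 190. 200.]
200 61 [467. 175. 205.] [450. 160. 200.] [475. 189. 210.]
210 39 [460. 174. 211.] [447. 164. 210.] [471. 186. 214.]
s R- 1575
60 147 [ 485. -199.   63.] [ 442. -270.   60.] [ 592. -161.   70.]
70 63 [ 563. -202.   75.] [ 453. -222.   70.] [ 594. -190.   80.]
80 60 [ 573. -201.
[... 2029 characters left out ...]
23.  100.] [ 586. -193.  109.]
110 34 [ 500. -207.  116.] [ 443. -231.  111.] [ 577. -195.  120.]
120 68 [ 501. -211.  125.] [ 446. -227.  120.] [ 588. -193.  130.]
130 148 [ 543. -210.  135.] [ 495. -229.  130.] [ 591. -195.  140.]
140 22 [ 536. -211.  142.] [ 458. -224.  140.] [ 581. -194.  149.]
150 16 [ 501. -209.  156.] [ 448. -227.  152.] [ 570. -204.  160.]
160 10 [ 497. -212.  164.] [ 449. -219.  160.] [ 580. -204.  168.]
170 35 [ 541. -211.  176.] [ 449. -228.  171.] [ 579. -199.  180.]
180 34 [ 518. -213.  184.] [ 450. -234.  180.] [ 578. -204.  190.]
190 58 [ 465. -217.  196.] [ 452. -230.  191.] [ 477. -205.  200.]
200 3 [ 461. -223.  200.] [ 454. -229.  200.] [ 470. -216.  201.]
```

View pics/c1.png

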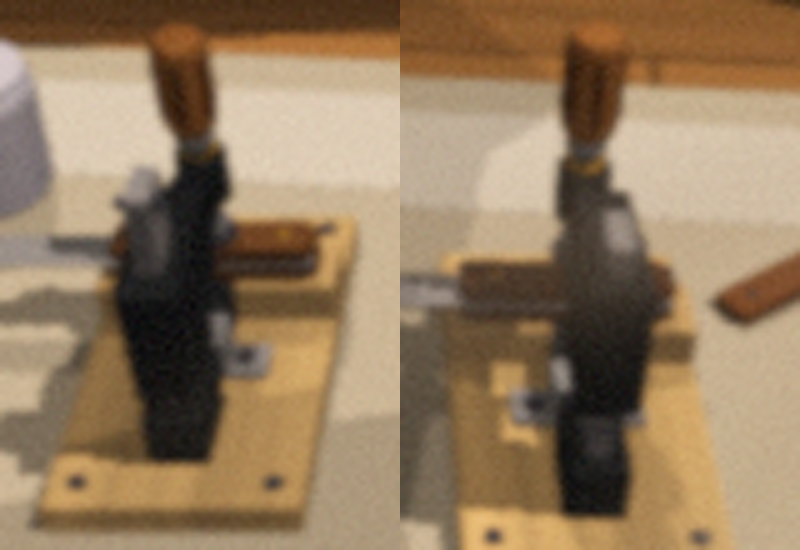

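View pics/c2.png

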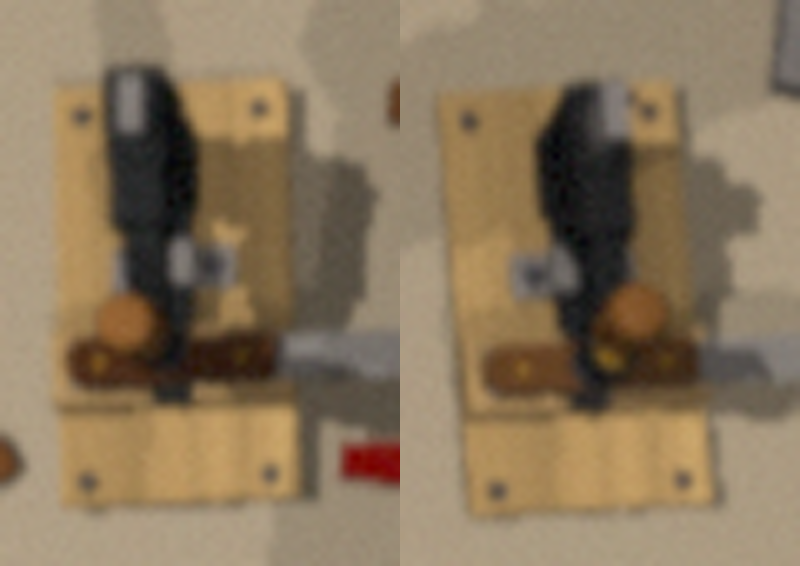

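Run:
```python
from h import *
for n in 's','t':
    P=cloud(dict(np.load(n+'0.npz')))
    F=P.reshape(-1,3)
    def st(nm,m):
        q=F[m]; print(n,nm,len(q),q.mean(0).round(1),np.percentile(q,5,0).round(),np.percentile(q,95,0).round(), 'minrect',[np.round(v,1) for v in cv2.minAreaRect(q[:,:2].astype(np.float32))])
    R=(F[:,1]>90)&(F[:,1]<260)
    st('bartop',R&(F[:,0]>535)&(F[:,2]>174)&(F[:,2]<187))
    st('jawtop',R&(F[:,0]>490)&(F[:,2]>151)&(F[:,2]<169))
    st('jaw x<550',R&(F[:,0]>490)&(F[:,0]<548)&(F[:,2]>151)&(F[:,2]<175))
    st('handletop',R&(F[:,0]<490)&(F[:,2]>209))
    st('handle',R&(F[:,0]<490)&(F[:,2]>160))
    st('board',R&(F[:,0]>370)&(F[:,2]>12)&(F[:,2]<24))
    st('knife',R&(F[:,0]<490)&(F[:,2]>57)&(F[:,2]<67))
    for y0 in (490,500,510,520,530,540,550,560,570,580):
        q=F[R&(F[:,0]>y0)&(F[:,0]<y0+10)&(F[:,2]>140)]
        print(y0,len(q),q.mean(0).round(1),np.percentile(q[:,1],[3,97]).round(),np.percentile(q[:,2],[50,97]).round())
```

```text
s bartop 71 [574.9 183.  178.2] [558. 175. 175.] [586. 192. 181.] minrect [array([572.6, 181.8]), array([29.8, 20.5]), np.float64(23.5)]
s jawtop 248 [566.7 179.8 159.5] [519. 167. 153.] [596. 196. 164.] minrect [array([556. , 180.8]), array([83.3, 31.7]), np.float64(5.3)]
s jaw x<550 74 [529.  176.9 158.8] [516. 167. 157.] [545. 192. 161.] minrect [array([530.9, 179.3]), array([32.9, 27.3]), np.float64(5.1)]
s handletop 104 [264.8 133.7 213.7] [ 99.  92. 210.] [468. 183. 220.] minrect [array([274.9, 134.6]), array([398.7,  38.1]), np.float64(10.2)]
s handle 576 [282.3 140.5 190.4] [100.  93. 164.] [474. 186. 216.] minrect [array([278.5, 137.2]), array([405.9,  57.9]), np.float64(7.2)]
s board 6394 [759.2 166.5  17.6] [511. 100.  12.] [907. 235.  23.] minrect [array([654.2, 171.7]), array([155.2, 539.7]), np.float64(87.8)]
s knife 202 [131.6 158.7  61.1] [-2340.   119.    58.] [477. 226.  64.] minrect [array([-946.9,  160.9]), array([ 162.5, 2854.9]), np.float64(89.5)]
490 1 [490.2 176.5 141.6] [176. 176.] [142. 142.]<stdin>:17: RuntimeWarning: Mean of empty slice.
  ret = um.true_divide(
Traceback (most recent call last):
IndexError: index -1 is out of bounds for axis 0 with size 0
```

The clamp at y>0 is the open one: its handle top is at 214 mm, against about 199 for the other. Bar top is at about (572,182) and the shoulder at about (534,178.5,157), with a yaw of about 5°. I'll move over it with the gripper shut and the wrist turned so that j6 has its full clockwise range.

```bash
python3 -m jog '[[[0.2,0.5,0.4],[0,0,0.17],1],[[0.38,0.95,0.6],[0,0,0.17],1],[[0.38,0.95,0.6],[0,0,0.17],1],[[0.38,0.95,0.6],[0,0,0.17],1]]' | tail -3
python3 -m jog '[[[0.38,0.95,0.1],[0,0,0.17],1],[[0.38,0.95,0.1],[0,0,0.17],1],[[0.38,0.95,0.1],[0,0,0.17],1],[[0.38,0.95,0.1],[0,0,0.17],1]]' | tail -3
```

```text
contact_force: [-0.0, -1.1, -0.2]
gripper_width: 28.0
grasp_force: 0.0
contact_force: [-0.7, -0.8, -0.6]
gripper_width: 0.2
grasp_force: 0.0
```

```bash
python3 -m jog '[[[0.38,0.95,0],[0,0,0.17],1],[[0.38,0.95,0],[0,0,0.17],1],[[0.38,0.95,0],[0,0,0.17],1]]' >/dev/null
python3 -m jog '[[[0.38,0.95,0],[0,0,0.17],1],[[0.38,0.95,0],[0,0,0.17],1],[[0.38,0.95,0],[0,0,0.17],1]]' >/dev/null
python3 -m jog '[[[0.38,0.95,0],[0,0,0.17],1],[[0.38,0.95,0],[0,0,0.17],1],[[0.38,0.95,0],[0,0,0.17],1]]' >/dev/null
python3 -m jog '[[[0.38,0.95,0],[0,0,0.17],1],[[0.38,0.95,0],[0,0,0.17],1],[[0.38,0.95,0],[0,0,0.17],1]]' >/dev/null
python3 -m jog '[[[0.38,0.95,0],[0,0,0.17],1],[[0.38,0.95,0],[0,0,0.17],1],[[0.38,0.95,0],[0,0,0.17],1]]' >/dev/null
python3 -m jog '[[[0.38,0.95,0],[0,0,0.17],1],[[0.38,0.95,0],[0,0,0.17],1],[[0.38,0.95,0],[0,0,0.17],1],[[0.38,0.95,0],[0,0,0.17],1]]'
python3 - <<'E'
from h import *
im=grab('wrist','w1'); s=read_state(); print(s['joints'].round(3),s['position'],s['ee_rot'],im['R'],im['t'])
P=cloud(im).reshape(-1,3); print(np.isfinite(P[:,0]).mean())
E
```

```text
clock: 2.8
position: [536.2, 179.4, 298.9]
ee_rot: [0.999, 0.042, -0.002, 0.001]
contact_force: [-0.6, -0.6, -0.3]
gripper_width: -0.1
grasp_force: 0.0
[ 0.609  0.243 -0.025 -0.    -1.306  1.044] [535.78016861 178.63983588 299.57250524] [ 9.99165348e-01  4.08172510e-02 -1.36294343e-03  8.37760260e-04] [[ 0.08276644 -0.99656776  0.00155525]
 [-0.95368709 -0.07875208  0.29030853]
 [-0.28918964 -0.02551103 -0.95693184]] [133.45765085 469.22702907 604.09074543]
0.99593359375
```

View pics/w1.png

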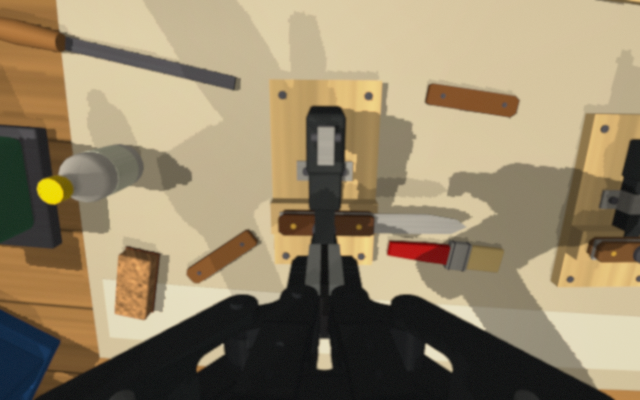

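The wrist view shows the bar top as the light patch at (326,145), the board at (270-385, 80-265) and the knife at (325,222) with its blade to the right. The shut fingers hang over the shoulder and handle. Measuring the bar top and board in it.

Run:
```python
from h import *
im=dict(np.load('w1.npz')); P=cloud(im); g=im['frame'].astype(int)
F=P.reshape(-1,3); G=g.reshape(-1,3)
def st(nm,m):
    q=F[m]; print(nm,len(q),q.mean(0).round(1),[np.round(v,2) for v in cv2.minAreaRect(q[:,:2].astype(np.float32))])
W=np.zeros((400,640),bool);W[95:215,300:350]=1;W=W.ravel()
st('bar',W&(F[:,2]>173)&(F[:,2]<187))
st('jaw',W&(F[:,2]>150)&(F[:,2]<172))
for u,v in((326,135),(326,145),(326,155),(326,175),(326,190),(326,205),(326,215)): print(u,v,P[v,u].round(1))
W=np.zeros((400,640),bool);W[70:265,262:395]=1;W=W.ravel()
m=W&(F[:,2]>15)&(F[:,2]<21)
# edges of board: leftmost/rightmost per row
xs=[]
M=m.reshape(400,640)
for v in range(90,195,5):
    c=np.where(M[v])[0]; xs.append([*P[v,c[0]][:2],*P[v,c[-1]][:2]])
xs=np.array(xs); print(np.polyfit(xs[:,0],xs[:,1],1),np.polyfit(xs[:,2],xs[:,3],1))
far=[P[np.where(M[:,u])[0][0],u][:2] for u in range(280,375,5)];far=np.array(far);print(np.polyfit(far[:,1],far[:,0],1))
```

```text
bar 761 [574.3 180.8 179.5] [array([572.94, 180.67]), array([28.77, 21.84]), np.float64(4.75)]
jaw 2885 [555.8 179.4 160.8] [array([553.29, 179.14]), array([86.93, 31.76]), np.float64(3.8)]
326 135 [580.5 181.  179.2]
326 145 [573.  180.3 178.4]
326 155 [565.9 179.7 180.9]
326 175 [545.8 177.9 160.7]
326 190 [533.1 176.8 160.6]
326 205 [520.3 175.7 161.4]
326 215 [506.9 174.5 148.8]
[7.47793752e-02 2.02404106e+02] [ 0.0839165  68.71873546]
[-7.42218267e-02  6.37649455e+02]
```

```bash
python3 -m jog '[[[0,-0.01,-0.4],[0,0,0],1],[[0,-0.01,-0.8],[0,0,0],1],[[0,-0.01,-1],[0,0,0],1],[[0,-0.01,-1],[0,0,0],1]]'
python3 -m jog '[[[0,0,-0.1],[0,0,0],1],[[0,0,-0.2],[0,0,0],1],[[0,0,-0.28],[0,0,0],1],[[0,0,-0.31],[0,0,0],1],[[0,0,-0.34],[0,0,0],1],[[0,0,-0.36],[0,0,0],1],[[0,0,-0.38],[0,0,0],1],[[0,0,-0.4],[0,0,0],1]]'
```

```text
clock: 3.25
position: [533.3, 175.6, 197.8]
ee_rot: [0.999, 0.04, -0.004, 0.002]
contact_force: [-0.6, -0.7, -0.4]
gripper_width: 0.1
grasp_force: 0.0
clock: 4.05
position: [535.2, 178.5, 161.4]
ee_rot: [0.999, 0.043, 0.0, -0.0]
contact_force: [0.8, -0.5, -0.2]
gripper_width: 0.4
grasp_force: 0.0
```

```bash
python3 -m jog '[[[0,0,-0.015],[0,0,0],1],[[0,0,-0.03],[0,0,0],1],[[0,0,-0.045],[0,0,0],1],[[0,0,-0.06],[0,0,0],1]]' | grep -E 'pos|cont'
python3 -m jog '[[[0,0,-0.015],[0,0,0],1],[[0,0,-0.03],[0,0,0],1],[[0,0,-0.045],[0,0,0],1],[[0,0,-0.06],[0,0,0],1]]' | grep -E 'pos|cont'
```

```text
position: [535.3, 178.4, 155.6]
contact_force: [-1.3, -0.2, 2.2]
position: [535.3, 178.4, 149.3]
contact_force: [-1.5, -0.4, 2.9]
```

```bash
python3 -m jog '[[[0,0,-0.01],[0,0,0],1],[[0,0,-0.02],[0,0,0],1],[[0,0,-0.03],[0,0,0],1]]' | grep -E 'pos|cont'
python3 -m jog '[[[0,0,-0.01],[0,0,0],1],[[0,0,-0.02],[0,0,0],1],[[0,0,-0.03],[0,0,0],1]]' | grep -E 'pos|cont'
```

```text
position: [535.2, 178.4, 146.2]
contact_force: [-1.2, 0.6, 2.2]
position: [536.1, 178.5, 143.7]
contact_force: [2.0, -0.1, 2.9]
```

```bash
python3 -m jog '[[[0,0,-0.01],[0,0,0],1],[[0,0,-0.02],[0,0,0],1]]' | grep -E 'pos|cont'
```

```text
position: [536.2, 178.6, 142.0]
contact_force: [3.2, 0.2, 4.4]
```

```bash
python3 -m jog '[[[0,0,-0.01],[0,0,0],1],[[0,0,-0.02],[0,0,0],1]]' | grep -E 'pos|cont'
python3 -m jog '[[[0,0,-0.01],[0,0,0],1],[[0,0,-0.01],[0,0,0],1]]' | grep -E 'pos|cont'
```

```text
position: [536.7, 178.8, 140.4]
contact_force: [5.4, -1.2, 6.3]
position: [536.4, 178.8, 139.2]
contact_force: [3.9, 0.1, 3.3]
```

```bash
python3 -m jog '[[[0,0,-0.008],[0,0,0],1],[[0,0,-0.008],[0,0,0],1]]' | grep -E 'pos|cont'
python3 -m jog '[[[0,0,-0.006],[0,0,0],1],[[0,0,-0.006],[0,0,0],1]]' | grep -E 'pos|cont'
```

```text
position: [536.4, 178.8, 138.3]
contact_force: [3.4, 0.9, 4.5]
position: [536.5, 178.9, 137.8]
contact_force: [4.4, -0.1, 5.0]
```

```bash
python3 -m jog '[[[0,0,-0.006],[0,0,0],1],[[0,0,-0.006],[0,0,0],1]]' | grep -E 'pos|cont'
python3 -m jog '[[[0,0,-0.006],[0,0,0],1],[[0,0,-0.006],[0,0,0],1]]' | grep -E 'pos|cont'
```

```text
position: [536.7, 178.9, 137.5]
contact_force: [3.4, -0.1, 6.0]
position: [536.7, 178.9, 137.4]
contact_force: [3.5, -0.1, 8.0]
```

```bash
python3 -m jog '[[[0,0,-0.006],[0,0,0],1],[[0,0,-0.006],[0,0,0],1]]' | grep -E 'pos|cont'
python3 -m jog '[[[0,0,-0.006],[0,0,0],1],[[0,0,-0.006],[0,0,0],1]]' | grep -E 'pos|cont'
python3 -m jog '[[[0,0,-0.006],[0,0,0],1],[[0,0,-0.006],[0,0,0],1],[[0,0,-0.006],[0,0,0],1]]' | grep -E 'clo|pos|cont'
python3 -c "
from h import *
grab('top','t2');grab('scene','s2')
for n in 's','t':
    P=cloud(dict(np.load(n+'2.npz'))).reshape(-1,3)
    m=(P[:,1]>130)&(P[:,1]<220)&(P[:,0]>430)&(P[:,0]<482)&(P[:,2]>150)&(P[:,2]<215);q=P[m]
    t=q[q[:,2]>q[:,2].max()-10];print(n,q[:,2].max(),np.percentile(q[:,2],95),t.mean(0))
    for z in range(150,205,10):
        k=q[(q[:,2]>z)&(q[:,2]<z+10)]
        if len(k)>3:print(z,len(k),k.mean(0).round(1),k.min(0).round(),k.max(0).round())
"
```

```text
position: [536.8, 178.9, 137.4]
contact_force: [2.9, -0.5, 11.4]
position: [536.8, 178.9, 137.3]
contact_force: [1.2, -0.2, 13.0]
clock: 7.55
position: [536.8, 178.9, 137.2]
contact_force: [1.0, -0.8, 15.7]
s 163.64967513234063 163.05697579841387 [473.44445688 166.20808044 158.52386495]
150 14 [473.3 168.3 155.4] [466. 161. 151.] [480. 189. 160.]
160 5 [472.5 163.7 162.2] [467. 161. 160.] [478. 168. 164.]
t 200.2541567052359 198.8140094522744 [465.25504585 171.46431314 195.58165103]
150 8 [457.2 164.  155.3] [450. 158. 151.] [468. 177. 158.]
170 10 [456.8 164.7 174.8] [451. 158. 171.] [471. 178. 179.]
180 12 [459.6 171.3 186.5] [450. 158. 181.] [475. 187. 190.]
190 59 [465.  171.7 195.3] [452. 159. 190.] [477. 186. 200.]
```

The jaw is bound: the tip stopped hard at z ≈ 137.3 with 15.7 N. The handle top now measures about (465,172,199). Next: lift, open, and go over the handle.

```bash
python3 -m jog '[[[0,0,0.05],[0,0,0],1],[[0,0,0.4],[0,0,0],1],[[0,0,0.8],[0,0,0],1],[[0,0,1],[0,0,0],1]]' >/dev/null
python3 -m jog '[[[0,0,0.25],[0,0,0.07],-1],[[-0.2,0,0.25],[0,0,0.14],-1],[[-0.5,-0.03,0.25],[0,0,0.21],-1],[[-0.71,-0.065,0.25],[0,0,0.28],-1],[[-0.71,-0.065,0.25],[0,0,0.35],-1],[[-0.71,-0.065,0.25],[0,0,0.42],-1],[[-0.71,-0.065,0.25],[0,0,0.47],-1],[[-0.71,-0.065,0.25],[0,0,0.47],-1]]' >/dev/null
python3 -m jog '[[[0,0,0],[-0.002,0.025,0],-1],[[0,0,0],[-0.002,0.025,0],-1],[[0,0,0],[-0.002,0.025,0],-1]]'
python3 - <<'E'
from h import *
from scipy.spatial.transform import Rotation as R
s=read_state(); print(s['joints'].round(3),s['position'].round(1),R.from_quat(s['ee_rot']).as_matrix().round(3))
im=grab('wrist','w3')
for n,i in(('w',im),('t',grab('top','t3'))):
    P=cloud(i).reshape(-1,3)
    m=(P[:,1]>130)&(P[:,1]<215)&(P[:,0]>430)&(P[:,0]<495)&(P[:,2]>150)&(P[:,2]<203);q=P[m]
    for z in range(150,205,10):
        k=q[(q[:,2]>z)&(q[:,2]<z+10)]
        if len(k)>3:print(n,z,len(k),k.mean(0).round(1),k.min(0).round(),k.max(0).round())
E
```

```text
clock: 9.15
position: [463.7, 171.6, 257.9]
ee_rot: [0.86, 0.509, -0.025, -0.012]
contact_force: [-0.3, -0.2, 0.3]
gripper_width: 85.7
grasp_force: 0.0
[ 0.665  0.169 -0.214 -0.031 -1.234  1.985] [463.7 171.6 257.9] [[ 0.481  0.875 -0.054]
 [ 0.876 -0.482 -0.005]
 [-0.031 -0.045 -0.999]]
w 150 114 [471.6 184.3 155.2] [456. 173. 150.] [481. 188. 160.]
w 160 123 [471.4 184.3 165.2] [455. 173. 160.] [482. 188. 170.]
w 170 146 [472.  184.4 175.1] [456. 168. 170.] [482. 188. 180.]
w 180 226 [473.3 182.3 186.1] [453. 160. 180.] [483. 188. 190.]
w 190 1523 [468.5 175.2 195.6] [453. 160. 190.] [482. 188. 199.]
t 150 7 [457.6 164.3 155.6] [450. 158. 150.] [467. 177. 159.]
t 160 4 [453.  164.7 163.8] [450. 160. 161.] [457. 170. 169.]
t 170 9 [456.3 166.  175.1] [451. 158. 170.] [471. 178. 179.]
t 180 9 [460.6 164.1 184.8] [452. 158. 180.] [475. 180. 190.]
t 190 60 [464.5 172.2 195.4] [451. 160. 190.] [477. 186. 200.]
```

View pics/w3.png

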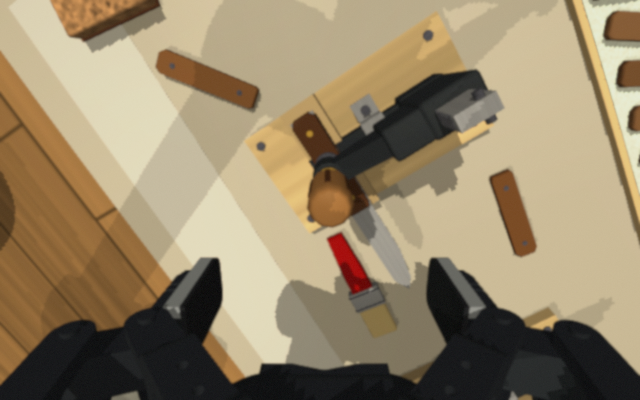

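The wrist view shows the handle top at (330,195), between the open fingers and leaning to the bar. The knife lies in place under it, with its blade to the lower right. I'll descend around the handle and close.

```bash
python3 -m jog '[[[0.01,0.012,-0.3],[0,0,0],-1],[[0.01,0.012,-0.6],[0,0,0],-1],[[0.01,0.012,-0.85],[0,0,0],-1],[[0.01,0.012,-1],[0,0,0],-1],[[0.01,0.012,-1],[0,0,0],-1]]'
python3 -m jog '[[[0,0,-0.04],[0,0,0],0],[[0,0,-0.04],[0,0,0],0.2],[[0,0,-0.04],[0,0,0],0.5],[[0,0,-0.04],[0,0,0],1],[[0,0,-0.04],[0,0,0],1],[[0,0,-0.04],[0,0,0],1],[[0,0,-0.04],[0,0,0],1]]'
python3 -c "
from h import *
s=read_state();print(s['contact_force'],s['wrist_torque'],s['joints'][5])"
```

```text
clock: 9.75
position: [463.4, 172.0, 156.7]
ee_rot: [0.86, 0.509, -0.026, -0.011]
contact_force: [-0.6, -0.7, 0.8]
gripper_width: 85.1
grasp_force: 0.0
clock: 10.45
position: [465.1, 173.5, 155.9]
ee_rot: [0.86, 0.51, -0.023, -0.012]
contact_force: [-4.1, 1.9, 5.5]
gripper_width: 28.9
grasp_force: 59.0
[-4.12239918  1.86054373  5.47592086] [ 0.58092813  1.1919595  -0.10607028] 1.9952271527666958
```

```bash
python3 -m jog '[[[-0.012,0.005,0.01],[0,0,0],1],[[-0.012,0.005,0.01],[0,0,0],1]]' | grep -E 'pos|cont'
python3 -c "
from h import *
s=read_state();print(s['wrist_torque'],s['joints'][5],s['ee_rot'])"
python3 -m jog '[[[0,0,0],[-0.002,0,-0.05],1],[[0,0,0],[-0.005,0,-0.1],1],[[0,0,0],[-0.007,0,-0.15],1],[[0,0,0],[-0.01,-0.001,-0.2],1],[[0,0,0],[-0.012,-0.001,-0.25],1],[[0,0,0],[-0.012,-0.001,-0.25],1]]'
python3 -c "
from h import *
s=read_state();print(s['wrist_torque'],s['joints'][5],s['ee_rot'])"
```

```text
position: [464.5, 173.6, 156.0]
contact_force: [1.6, -0.2, -0.1]
[ 8.60018165e-04 -6.82236786e-01  3.73839321e-04] 1.9928683625520218 [ 0.85991743  0.50979959 -0.02277833 -0.01129357]
clock: 11.25
position: [464.4, 173.3, 156.0]
ee_rot: [0.963, 0.269, -0.025, -0.006]
contact_force: [2.0, -0.9, -1.0]
gripper_width: 29.0
grasp_force: 60.0
[-0.44044714 -0.77653959 -0.06722533] 1.4705172799483317 [ 0.96268134  0.26942717 -0.02491892 -0.00571769]
```

```bash
cat > tq.py <<'E'
from h import *
from scipy.spatial.transform import Rotation as R
s=read_state();n=-R.from_quat(s['ee_rot']).as_matrix()[:,2]
print('axis',n.round(3),'tq',round(n@s['wrist_torque'],3),s['wrist_torque'].round(2),'j6',s['joints'][5].round(3),s['contact_force'].round(1),s['position'].round(1),s['clock'],s['grasp_force'],s['joint_efforts'][5])
E
python3 tq.py
python3 -m jog '[[[0,0,0],[-0.002,0,-0.05],1],[[0,0,0],[-0.005,0,-0.1],1],[[0,0,0],[-0.007,0,-0.15],1],[[0,0,0],[-0.01,-0.001,-0.2],1],[[0,0,0],[-0.012,-0.001,-0.25],1]]' >/dev/null; python3 tq.py
```

```text
axis [0.051 0.002 0.999] tq -0.092 [-0.44 -0.78 -0.07] j6 1.471 [ 2.  -0.9 -1. ] [464.4 173.3 156. ] 11.25 60.01233637332916 -0.25304345414042473
axis [0.05  0.002 0.999] tq 0.158 [-0.62 -0.55  0.19] j6 0.946 [ 1.4 -0.5  0.3] [464.1 173.1 155.9] 11.75 59.970239996910095 0.5125700309872627
```

```bash
python3 -m jog '[[[0,0,0],[-0.002,0,-0.05],1],[[0,0,0],[-0.005,0,-0.1],1],[[0,0,0],[-0.007,0,-0.15],1],[[0,0,0],[-0.01,-0.001,-0.2],1],[[0,0,0],[-0.012,-0.001,-0.25],1]]' >/dev/null; python3 tq.py
```

```text
axis [0.049 0.001 0.999] tq 0.286 [-0.62 -0.17  0.32] j6 0.42 [ 1.1 -0.8  0.5] [463.8 172.9 155.9] 12.25 60.07831335067749 0.4639933258295059
```

```bash
python3 -m jog '[[[0,0,0],[-0.002,0,-0.05],1],[[0,0,0],[-0.005,0,-0.1],1]]' >/dev/null; python3 tq.py
python3 -m jog '[[[0,0,0],[0,0,0],1]]' >/dev/null; python3 tq.py
python3 -m jog '[[[0,0,0],[-0.002,0,-0.05],1],[[0,0,0],[-0.005,0,-0.1],1]]' >/dev/null; python3 tq.py
python3 -m jog '[[[0,0,0],[0,0,0],1]]' >/dev/null; python3 tq.py
python3 -m jog '[[[0,0,0],[0,0,0],1]]' >/dev/null; python3 tq.py
```

```text
axis [0.049 0.002 0.999] tq 0.207 [-0.43 -0.09  0.23] j6 0.21 [ 0.6 -1.2  0.3] [463.7 172.9 155.9] 12.45 60.073814392089844 0.4590292274951935
axis [0.049 0.001 0.999] tq -0.264 [-0.7  -0.06 -0.23] j6 0.213 [ 1.2 -1.1  1.5] [463.7 173.  155.8] 12.55 60.122119188308716 -0.142129878513515
axis [0.049 0.002 0.999] tq 0.324 [-0.45  0.11  0.35] j6 0.002 [-0.8 -0.7  1.6] [463.6 173.  155.8] 12.75 60.09878754615784 0.4842827841639519
axis [0.049 0.001 0.999] tq -0.207 [-0.76  0.2  -0.17] j6 0.004 [ 0.8 -1.1  1.8] [463.5 173.  155.8] 12.85 60.140900015830994 -0.09183540008962154
axis [0.049 0.001 0.999] tq -0.289 [-0.8   0.26 -0.25] j6 0.005 [ 0.5 -1.9  1.6] [463.5 173.  155.8] 12.95 60.133516788482666 0.2370075322687626
```

```bash
python3 -m jog '[[[0,0,0],[-0.002,0,-0.05],1],[[0,0,0],[-0.005,0,-0.1],1],[[0,0,0],[-0.007,0,-0.15],1]]' >/dev/null; python3 tq.py
python3 -m jog '[[[0,0,0],[-0.002,0,-0.05],1],[[0,0,0],[-0.005,0,-0.1],1]]' >/dev/null; python3 tq.py
python3 -m jog '[[[0,0,0],[-0.002,0,-0.05],1],[[0,0,0],[-0.005,0,-0.1],1]]' >/dev/null; python3 tq.py
python3 -m jog '[[[0,0,0],[-0.002,0,-0.05],1],[[0,0,0],[-0.005,0,-0.1],1],[[0,0,0],[-0.007,0,-0.15],1]]' >/dev/null; python3 tq.py
```

```text
axis [0.05  0.001 0.999] tq 0.161 [-0.58  0.46  0.19] j6 -0.312 [-0.1 -1.8  2.2] [463.4 173.1 155.8] 13.25 60.16490399837494 0.3980734571814537
axis [0.05  0.001 0.999] tq 0.258 [-0.31  0.58  0.27] j6 -0.522 [-1.6 -2.   1.9] [463.3 173.2 155.8] 13.45 60.15043795108795 0.548796895891428
axis [0.05  0.001 0.999] tq 0.283 [-0.21  0.64  0.29] j6 -0.733 [-1.  -0.6  0.8] [463.3 173.4 155.8] 13.65 60.145445466041565 0.5659106746315956
axis [0.05  0.    0.999] tq 0.265 [-0.15  0.64  0.27] j6 -1.046 [-0.2 -0.6  1.6] [463.3 173.6 155.8] 13.95 60.12970268726349 0.560037475079298
```

```bash
python3 -m jog '[[[0,0,0],[-0.002,0,-0.05],1],[[0,0,0],[-0.005,0,-0.1],1],[[0,0,0],[-0.007,0,-0.15],1],[[0,0,0],[-0.008,0,-0.18],1]]' >/dev/null; python3 tq.py
python3 -m jog '[[[0,0,0],[-0.002,0,-0.05],1],[[0,0,0],[-0.005,0,-0.1],1],[[0,0,0],[-0.007,0,-0.15],1]]' >/dev/null; python3 tq.py
```

```text
axis [ 0.049 -0.002  0.999] tq 0.39 [0.02 0.58 0.39] j6 -1.421 [-0.9 -0.2 -0.1] [463.4 173.7 155.7] 14.35 60.09363234043121 -0.06741011515259743
axis [ 0.049 -0.002  0.999] tq -0.133 [-0.08  0.55 -0.13] j6 -1.737 [-1.7  0.1  1.6] [463.4 173.8 155.7] 14.65 60.20607233047485 0.8761768788099289
```

Run:
```python
from h import *
im=grab('wrist','w4')
A=cv2.imread('pics/w3.png')[140:260,260:400];B=cv2.imread('pics/w4.png')[180:400,210:430]
cv2.imwrite('pics/c4.png',np.hstack([cv2.resize(A,(420,360),interpolation=cv2.INTER_CUBIC),cv2.resize(B,(360,360),interpolation=cv2.INTER_CUBIC)]))
```

```text
(no output)
```

View pics/c4.png

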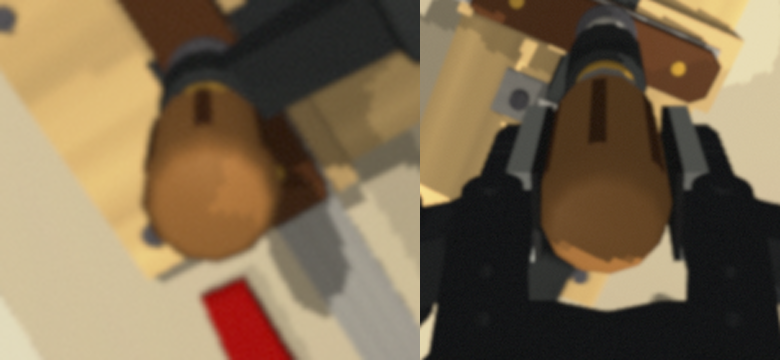

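The dark flute on the handle faces the camera at the same spot before and after, at (203,105) and (598,105) in the crop. So the handle turned 3.73 rad with the gripper and did not slip, which puts the squeeze at roughly 65–75 N. Release and lift.

```bash
python3 -m jog '[[[0,0,0],[0,0,0],0.3],[[0,0,0],[0,0,0],-0.3],[[0,0,0],[0,0,0],-1],[[0,0,0],[0,0,0],-1],[[0,0,0],[0,0,0],-1],[[0,0,0],[0,0,0],-1]]'
python3 -m jog '[[[0.01,0,0.2],[0,0,0],-1],[[0.03,0,0.6],[0,0,0],-1],[[0.05,0,1],[0,0,0],-1],[[0.05,0,1],[0,0,0],-1]]' >/dev/null
python3 -m jog '[[[-0.2,0,0.4],[0,0,0],-1],[[-0.4,0,0.5],[0,0,0],-1],[[-0.4,0,0.5],[0,0,0],-1],[[-0.4,0,0.5],[0,0,0],-1]]'
python3 - <<'E'
from h import *
im=grab('scene','s5');b=grab('top','t5')
A=cv2.imread('pics/s5.png')[150:290,330:430]
cv2.imwrite('pics/c5.png',cv2.resize(A,(400,560),interpolation=cv2.INTER_CUBIC))
for n in 's','t':
  for k in '05':
    F=cloud(dict(np.load(n+k+'.npz'))).reshape(-1,3)
    R=(F[:,1]>100)&(F[:,1]<240)&(F[:,0]>430)
    q=F[R&(F[:,0]<485)&(F[:,2]>57)&(F[:,2]<67)]
    h=F[R&(F[:,0]<485)&(F[:,2]>120)&(F[:,2]<225)]
    j=F[R&(F[:,0]>515)&(F[:,0]<550)&(F[:,2]>125)&(F[:,2]<175)]
    print(n,k,'knife',len(q),q.mean(0).round(1),'handletop',np.percentile(h[:,2],98),'shoulder',np.median(j,0).round(1))
E
```

```text
clock: 15.3
position: [464.0, 173.6, 156.0]
ee_rot: [-0.237, 0.971, 0.007, -0.023]
contact_force: [-0.5, 0.1, 0.7]
gripper_width: 85.6
grasp_force: 0.0
clock: 16.1
position: [428.7, 173.6, 305.7]
ee_rot: [-0.238, 0.971, 0.007, -0.023]
contact_force: [0.4, -0.6, -0.7]
gripper_width: 85.3
grasp_force: 0.0
s 0 knife 178 [465.3 156.3  60.9] handletop 212.32827042286831 shoulder [527.6 173.2 158.8]
s 5 knife 190 [465.2 162.6  61. ] handletop 196.5714697388098 shoulder [534.2 170.8 136.7]
t 0 knife 170 [459.9 165.7  62.1] handletop 215.40222750251706 shoulder [533.4 174.7 159.7]
t 5 knife 148 [459.7 158.4  61.7] handletop 197.18882702239333 shoulder [534.8 178.8 137.3]
```

View pics/c5.png

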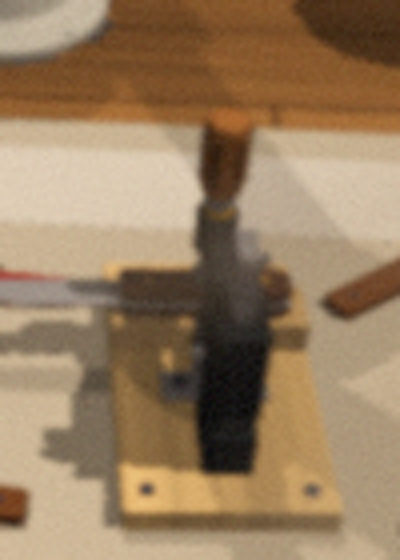

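The jaw is down and bound with the shoulder at about 137 mm. The knife lies across the bed at (200,290) as before, and the gripper is clear. Handing in.

```bash
python3 -c "
from bench import job_done;print(job_done())"
```

```text
the job is handed in; nothing more can be done
None
```

I pressed the jaw down at the shoulder with at most about 16 N until it bound, then turned the handle 3.73 rad clockwise without slip for an estimated 65–75 N of squeeze (worked out from the turn, not measured). I let go and handed the job in; the knife is still in place and I touched nothing else.

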